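# Seat the drilling template on the twin pins of the coupon jig

### The arm

A 7-joint arm with a two-finger parallel gripper is mounted at the origin on the work surface. World frame = base frame: x ahead of the robot, y to its left, z up, the work surface at z = 0. Lengths are in m, angles in rad, forces in N, time in s.
With the tool pointing down it reaches from about 0.4 to 0.85 m from the base axis. Payload 10.4 kg.
Tool frame: the origin (TCP) lies midway between the tips of the shut fingers; the grasp point (between the pads) lies 19 mm behind it; z points along the fingers, y is the line along which they close (so a half turn about z gives the same grasp; the last joint's range is limited). The gripper opens to 87 mm and grips with 3 to 60 N. Pads are 19 mm wide; open, the fingers measure 117 mm over their backs; the gripper's body (75 mm by 190 mm) begins 51 mm behind the grasp point.
Start: joints at [1.31, 0.332, -0.065, 1.46, 0.022, 1.35, -0.088], TCP at [0.147, -0.607, 0.223] pointing down, gripper open.
Joint ranges: [-2.6, 2.6], [-0.5, 2.12], [-1.47, 1.34], [0.16, 2.42], [-1.27, 4.41], [0.06, 2.06], [-2.6, 2.6]. Speed limits (rad/s): [2.22, 2.22, 2.79, 2.79, 3.14, 3.14, 3.14].

### API

Orientations are given as a unit quaternion [x, y, z, w].
In Python, from bench import sensors, eyes, order gives the robot as it stands.
- The arm moves only by the tool arm_command, never from a script. Its argument "steps" is a list of rows, each an object with "rot": the turn, a rotation vector about the world's x, y, z in degrees, a list of three; "slide": the shift along the world's x, y, z in m, a list of three; "grip": the opening, from 0 (shut) to 1 (fully open). A call has exactly 8 rows; each row shifts and turns the commanded pose from where the row before left it; what a row does not reach is not made up. A row lasts 1/8 s, in which the tool goes at most 62.5 mm and 10.7 degrees, less where a joint would pass 70% of its speed; a pose out of reach is approached as far as the arm can. A call with a gripper value outside its range is refused whole. The fingers move at their own pace and stop on an object; "newtons" is the grip in N (left out, the last holds). Time passes only in rows, so rows that do not move let the fingers close, or fill a call up. It gives the time, the measured TCP pose, the force, the opening and the grip force at its end, in the units of the state.
- sensors.read_state(): the state, without advancing time (a new reading comes with each control period).
- eyes.camera(name): name is "side" or "top"; returns a dict with "pixels" (420x560x3 uint8, red, green, blue), "intrinsics" (3x3 intrinsics, pixels), "pose" (4x4, takes a point from camera to world coordinates). Camera axes: x right, y down, z forward; pixel columns grow to the right and rows downward; lengths in m; the calibration is good to about 2 mm. A picture is of the moment at which its call begins. There is no depth.
- order.close_job(): hands the job in; it is judged then, once.
Trained networks look in a picture, given as the dict that the camera call returned (one of the last four; its "shot" number tells which), for a name from the list of things; names that differ only in an ending like _2 or _b are one class to them, and where a whole thing is asked for, a point or a joint stands for the part that bears it (a point fixed in the world has none). Each returns a list of dicts, best first, with "conf" (0 to 1); they miss things now and then, are a little off and sometimes report something else, mostly with a low value. They report only what shows in the picture. A call takes as long as a camera call.
- eyes.look_for(name, picture): "bbox" ([left, top, right, bottom] in pixels, round what is visible of it).
The state is a dict: "time": time; "joint_positions": joint angles; "joint_vel": joint speeds; "joint_torque": joint torques, N m; "ee_pos": TCP position; "eef_rot": TCP orientation; "ft_force": force on the tool from outside, world axes, zero at the start; "torque": the same for the moment, N m; "width": finger opening in m; "grip_force": force on a finger pad.
Only numpy, scipy, OpenCV 4.12 (cv2) and the standard library are available. Lean on these libraries where they do the work, as an engineer would, in place of code of your own. Each camera call takes 0.05 s, during which the arm holds its last target. There are 200 camera calls.

### The job

Pick up the grey drilling template by its blue handle and fit it over both brass pins of the drill jig, lowering it until it lies flush on the two rest pads, then swing the red-knobbed clamp fully over it and let go. The pin carriage is locked wherever the last job left it, so feel for the pins with light pressure: never force or drop the template onto the jig (stay below about 40 N), and leave the other things on the bench alone.

Things in the scene. Friction and masses are not known exactly. Their poses are not given: they have to be found in the camera images.
- fixture: The drill jig, bolted to the white tiled bench: blue-grey aluminium bed 170 (its x) x 300 (its y) x 18 mm, carrying a grey carriage plate with a black carbon coupon, two rest pads and two brass pins, and a swing clamp. Origin under the bed's centre, on the bench; z up. Carriage, coupon, pads and pins move as one along the fixture's y and are not tracked; see seat_mid.
- seat_mid (a point): Fixed point of the bed, at fixture x = y = 0, 34 mm above the bench, level with the pad tops. The pins, on the line x = 0, 176 mm apart, are 12 mm thick; the top 3 mm tapers to 9 mm; tops 50 mm above the bench. The carriage is locked where the last job left it: the mid-point between the pins is up to 16 mm either way of this point along fixture y, to be seen or felt. The lock holds over 60 N.
- template: The drilling template, loose, at first flat on the bench: grey anodised plate 90 (its x) x 270 (its y) x 10 mm, about 0.6 kg, with two pin holes, four flush drill bushes between them and a blue bridge handle. Origin under the plate's centre, z up. When home it lies flat on both rest pads, its origin 34 mm above the bench, the pins 6 mm proud of the plate. Either way round is right.
- template_grip (a point): Centre of the handle's grip bar, 47 mm above the plate's underside, on its z axis. The bar runs along the template's x, 86 mm long, 14 mm wide (y), 20 mm high, 27 mm of air between it and the plate; a post 14 mm square at each end.
- hole_a (a point): Centre of the hole at the template's y = -88 mm, on the underside. Both holes are round, right through, 13.5 mm wide, 0.75 mm of play all round a pin, with no lead-in underneath.
- hole_b (a point): Centre of the hole at the template's y = +88 mm, x = 0, on the underside.
- clamp (a joint): Swing clamp: flat steel strap 16 mm wide turning on a vertical post, counter-clockwise from above as the value grows. At 0 it points along the fixture's +y, beside the template's place; at 1.571, its stop, along -x, over the plate. Starts open at -0.4 to 0, stays where left, takes about 3 N at the knob. It passes 2 mm over a plate that is home and cannot turn over one that stands higher.
- clamp_knob (a point): The clamp's upright red knob, 16 mm thick, from the strap's top, 51 mm above the bench, to 87 mm; it stands 46 mm from the pivot, the strap's end is 60 mm from it. The point is on the knob's axis, 76 mm above the bench.
- clamp_pivot (a point): Point on the clamp's vertical turning axis, 76 mm above the bench, at x = 65, y = 50 mm in the fixture's frame.
- solvent_can: blue-grey metal solvent can, 84 mm wide, 150 tall; origin under its centre
- squeeze_bottle: white plastic bottle, 56 mm wide, 150 tall; origin under its centre
- resin_jar: amber glass jar with black lid and paper label, 72 mm wide, 90 tall; origin under its centre
- mixing_cup: open white plastic cup, 72 mm wide, 75 tall; origin under its centre
- brush: small brush with red handle lying on the bench; origin under its middle
- coupon_tray: grey open tray 60 x 190 mm, 20 tall, with black carbon coupons in it; origin under its centre
- wrench: steel spanner lying on the bench; origin under its middle

How it is judged:
On the way, in this order (a step that is already met when the one before it is completed fails the run):
1. the template is lifted clear of the bench (height (world z) of template above 0.06 m), for 0.1 s.
2. the template lies home on both pins, with the clamp still open (z of template in the frame of fixture between 0.03 and 0.0365 m and x of template in the frame of fixture between -0.004 and 0.004 m and y of template in the frame of fixture between -0.021 and 0.021 m and angle between the y axis of template and the y axis of fixture, either way round below 0.03 rad and angle between template's own z axis and vertical below 0.03 rad and value of joint clamp below 0.6 rad), for 0.3 s.
3. the clamp is swung over the template (value of joint clamp above 1.35 rad), for 0.2 s.
At the end, for the whole second after the job is handed in: The template lies at rest, home on both pins: its underside within 2.5 mm of the rest pads, level and parallel to the fixture within 0.03 rad, its origin within 4 mm of the fixture's pin line and within 21 mm of mid travel along it; and the clamp stands at more than 1.35 rad, over the plate (z of template in the frame of fixture between 0.03 and 0.0365 m and x of template in the frame of fixture between -0.004 and 0.004 m and y of template in the frame of fixture between -0.021 and 0.021 m and angle between the y axis of template and the y axis of fixture, either way round below 0.03 rad and angle between template's own z axis and vertical below 0.03 rad and value of joint clamp above 1.35 rad and linear speed of template below 0.01 m/s and angular speed of template below 0.05 rad/s); the robot touches nothing.
It fails at once if the template presses on or strikes the jig with more than 40 N (contact force between template and fixture above 40 N).
It fails at once if something else on the bench is moved more than 30 mm (distance of any of solvent_can, squeeze_bottle, resin_jar, mixing_cup, brush, coupon_tray, wrench from where it was at the start of the episode above 0.03 m).
It also fails if it takes over 72 s, if anything falls off the work surface, if the arm or the gripper's body presses on something with over 40 N, if the wrist force passes 120 N, or if a joint passes its speed limit or range.

## Working session

There is one attempt and no reset: what is moved stays moved. The work goes in short steps, Python scripts to look and compute and a tool call to move; the robot and the scene stay as the last step left them, time stands still between calls to the robot, and variables do not carry over. Pictures are saved under pics/ and viewed, at most 10 in all, crops included, and the job is handed in when it is done.

Besides the shell and the picture viewer there is one more tool, called after "Emit:" as name(argument=value, ...), one argument or row to a line, values as JSON. arm_command: Moves the arm, as the interface text tells. Its arguments: {"type":"object","properties":{"steps":{"type":"array","items":{"type":"object","properties":{"rot":{"type":"array","items":{"type":"number"}},"slide":{"type":"array","items":{"type":"number"}},"grip":{"type":"number"}}}},"newtons":{"type":"number"}},"required":["steps"]}

```bash
mkdir -p pics; cat > h.py <<'E'
import numpy as np, cv2
from bench import sensors, eyes, order
def snap(n,f=None):
    p=eyes.camera(n)
    if f: cv2.imwrite('pics/'+f,p['pixels'][:,:,::-1])
    return p
def ray(p,uv):
    d=np.linalg.inv(p['intrinsics'])@np.array([uv[0],uv[1],1.]); T=np.array(p['pose'])
    return T[:3,3],T[:3,:3]@d
def at(p,uv,z):
    o,d=ray(p,uv); return o+d*(z-o[2])/d[2]
def proj(p,X):
    T=np.array(p['pose']); c=T[:3,:3].T@(np.array(X)-T[:3,3]); u=p['intrinsics']@c; return u[:2]/u[2]
E
python3 - <<'E'
from h import *
np.set_printoptions(precision=4,suppress=True)
for n in('top','side'):
    p=snap(n,n+'0.png'); print(n,p['pose'],p['intrinsics'])
    for k in('template','fixture','template_grip','clamp_knob','hole_a','clamp'):
        print(k,[(np.round(d['bbox']),round(d['conf'],2)) for d in eyes.look_for(k,p)[:2]])
s=sensors.read_state();print(s)
E
```

```text
top [[-0.0585 -0.9773  0.2037  0.3382]
 [-0.9983  0.0575 -0.0107  0.0035]
 [-0.0012 -0.204  -0.979   1.3934]
 [ 0.      0.      0.      1.    ]] [[439.098    0.     287.1333]
 [  0.     439.098  212.0754]
 [  0.       0.       1.    ]]
template [(array([179., 244., 269., 284.]), 0.65)]
fixture [(array([308., 208., 414., 283.]), 0.63)]
template_grip [(array([179., 244., 268., 282.]), 0.89)]
clamp_knob [(array([322., 224., 349., 230.]), 0.58), (array([311., 205., 416., 278.]), 0.17)]
hole_a [(array([180., 243., 270., 288.]), 0.64)]
clamp [(array([321., 223., 347., 232.]), 0.55)]
side [[-0.8801 -0.2407  0.4093  0.0018]
 [-0.4745  0.4798 -0.738   1.1016]
 [-0.0187 -0.8437 -0.5364  0.8749]
 [ 0.      0.      0.      1.    ]] [[508.2963   0.     279.4645]
 [  0.     508.2963 217.5194]
 [  0.       0.       1.    ]]
template [(array([251., 256., 324., 334.]), 0.82)]
fixture [(array([304., 181., 374., 239.]), 0.73)]
template_grip [(array([252., 260., 321., 334.]), 0.93)]
clamp_knob [(array([311., 195., 321., 213.]), 0.41)]
hole_a [(array([254., 259., 323., 329.]), 0.68), (array([172., 342., 251., 381.]), 0.51)]
clamp [(array([308., 198., 319., 211.]), 0.6)]
{'time': 0.7, 'joint_positions': array([ 1.3104,  0.3322, -0.0647,  1.4601,  0.0216,  1.3499, -0.0885]), 'joint_vel': array([-0.0011,  0.0004, -0.0001, -0.0011, -0.0007,  0.0015, -0.001 ]), 'joint_torque': array([ -0.0004, -62.2918,   0.0247, -39.007 ,  -0.0611,   0.0313,
        -0.    ]), 'ee_pos': array([ 0.1473, -0.6074,  0.2226]), 'eef_rot': array([0.9929, 0.1186, 0.    , 0.    ]), 'ft_force': array([-0.3004,  0.2597,  0.0844]), 'torque': array([0.0373, 0.0339, 0.0225]), 'grip_force': 0.0, 'width': 0.08665803558847036}
```

View pics/top0.png

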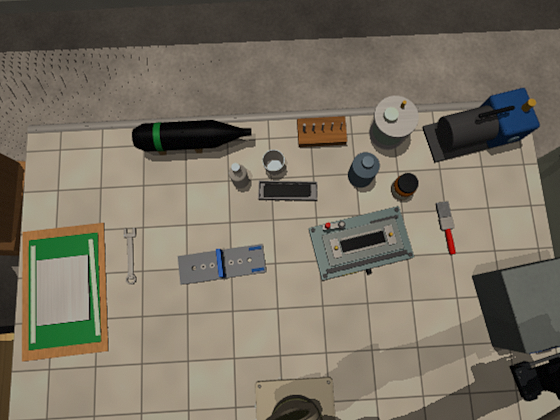

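View pics/side0.png

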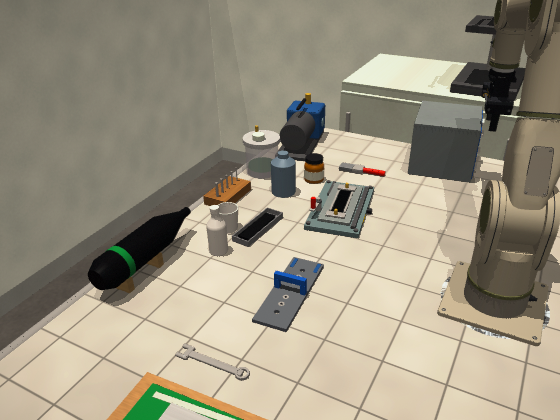

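```bash
python3 - <<'E'
from h import *
t=cv2.imread('pics/top0.png');s=cv2.imread('pics/side0.png')
def up(a,f):return cv2.resize(a,None,fx=f,fy=f,interpolation=cv2.INTER_CUBIC)
a=up(t[200:290,304:420],6.5)  #754x585
cv2.imwrite('pics/c1.png',a)
c=np.zeros((600,800,3),np.uint8)
b=up(t[238:292,172:276],5); c[:270,:520]=b
b=up(s[175:245,300:380],4.5); c[275:590,:360]=b
b=up(s[250:336,246:332],4); c[250:594,440:784]=b
cv2.imwrite('pics/c2.png',c)
E
```

```text
(no output)
```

View pics/c1.png

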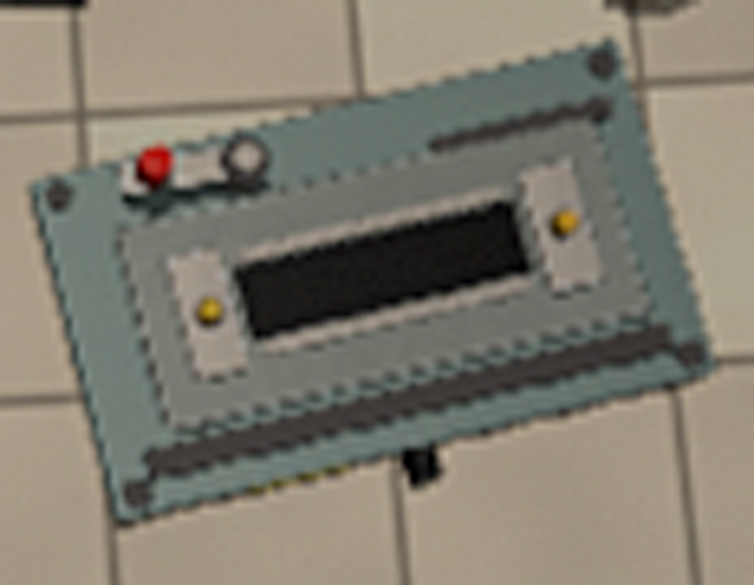

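View pics/c2.png

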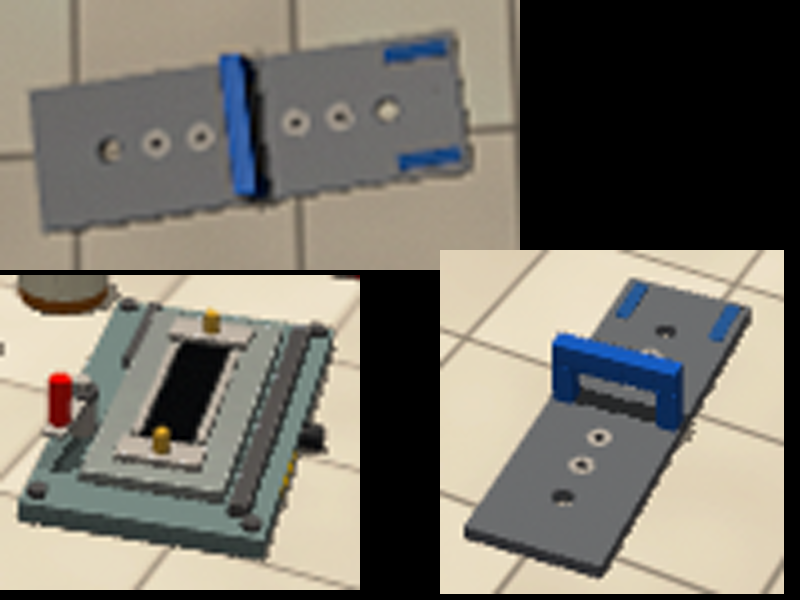

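```bash
python3 - <<'E'
from h import *
np.set_printoptions(precision=4,suppress=True)
p=snap('top');q=snap('side')
A=lambda x,y:((x+.5)/6.5+304-.5,(y+.5)/6.5+200-.5)
B=lambda x,y:((x+.5)/5+172-.5,(y+.5)/5+238-.5)
S=lambda x,y:((x+.5)/4.5+300-.5,(y-275+.5)/4.5+175-.5)
D=lambda x,y:((x-440+.5)/4+246-.5,(y-250+.5)/4+250-.5)
def ang(v):return np.degrees(np.arctan2(v[1],v[0]))
pl=at(p,A(209,309),.05);pr=at(p,A(566,221),.05)
d=pl-pr;print('pins',pl,pr,np.linalg.norm(d),'ang',ang(d),'mid',(pl+pr)/2)
a=at(q,S(162,430),.05);b=at(q,S(212,313),.05);print('pins side',a,b,np.linalg.norm(a-b),ang(a-b),(a+b)/2)
C=[at(p,A(*c),.018) for c in((30,188),(612,40),(715,368),(120,520))]
print('bed',sum(C)/4,ang(C[0]-C[1]),ang(C[3]-C[2]),[np.linalg.norm(C[i]-C[i-1]) for i in range(4)])
print('knob',at(p,A(155,158),.087),at(q,S(60,378),.087),'piv',at(p,A(245,157),.06))
T=[at(p,B(*c),.01) for c in((30,92),(455,32),(472,165),(45,230))]
print('tem',sum(T)/4,ang(T[0]-T[1]),ang(T[3]-T[2]),[np.linalg.norm(T[i]-T[i-1]) for i in range(4)])
h=at(p,B(110,149),.01),at(p,B(387,110),.01);print('holes',h,np.linalg.norm(h[0]-h[1]),ang(h[0]-h[1]),(h[0]+h[1])/2)
h=at(q,D(563,497),.01),at(q,D(667,331),.01);print('holes side',h,np.linalg.norm(h[0]-h[1]),ang(h[0]-h[1]),(h[0]+h[1])/2)
b=at(p,B(232,57),.057),at(p,B(249,195),.057);print('bar',b,(b[0]+b[1])/2,ang(b[0]-b[1]))
E
```

```text
pins [ 0.4991 -0.1539  0.05  ] [ 0.5311 -0.3269  0.05  ] 0.17588577888321855 ang 100.47499391469893 mid [ 0.5151 -0.2404  0.05  ]
pins side [ 0.4989 -0.1542  0.05  ] [ 0.5312 -0.3254  0.05  ] 0.1742400694887807 100.66961323438629 [ 0.515  -0.2398  0.05  ]
bed [ 0.5141 -0.237   0.018 ] 101.0533179146823 100.77710397822305 [np.float64(0.1657377650115066), np.float64(0.29732121568010766), np.float64(0.16716935850402512), np.float64(0.2969130777458278)]
knob [ 0.5665 -0.1303  0.087 ] [ 0.5653 -0.1294  0.087 ] piv [ 0.5692 -0.1757  0.06  ]
tem [0.4735 0.2029 0.01  ] 94.7334924484767 95.255397129386 [np.float64(0.08707472923071558), np.float64(0.27031665900200214), np.float64(0.08461655134457695), np.float64(0.26853651232596565)]
holes (array([0.4664, 0.2916, 0.01  ]), array([0.4806, 0.1171, 0.01  ])) 0.1750688869255659 94.66321701118409 [0.4735 0.2043 0.01  ]
holes side (array([0.4644, 0.2937, 0.01  ]), array([0.4796, 0.1178, 0.01  ])) 0.17648743552524837 94.94046274809678 [0.472  0.2058 0.01  ]
bar (array([0.5136, 0.2065, 0.057 ]), array([0.4294, 0.1984, 0.057 ])) [0.4715 0.2024 0.057 ] 5.447949708099542
```

Emit:
arm_command(
  steps=[
    {"slide": [0.04,0.04,0],"rot": [0,0,-1.1],"grip": 1},
    {"slide": [0.04,0.04,0],"rot": [0,0,-1.1],"grip": 1},
    {"slide": [0.04,0.04,0],"rot": [0,0,-1.1],"grip": 1},
    {"slide": [0.04,0.04,0],"rot": [0,0,-1.1],"grip": 1},
    {"slide": [0.04,0.04,0],"rot": [0,0,-1.1],"grip": 1},
    {"slide": [0.04,0.04,0],"rot": [0,0,-1.1],"grip": 1},
    {"slide": [0.04,0.05,0],"rot": [0,0,-1.1],"grip": 1},
    {"slide": [0.04,0.05,0],"rot": [0,0,-1.1],"grip": 1},
  ],
)

```text
time: 1.8
ee_pos: [0.4664, -0.2683, 0.2229]
eef_rot: [0.999, 0.042, 0.0, 0.0]
ft_force: [0.7, -0.3, -0.2]
width: 0.0868
grip_force: 0.0
```

Emit:
arm_command(
  steps=[
    {"slide": [0.005,0.055,0],"grip": 1},
    {"slide": [0,0.055,0],"grip": 1},
    {"slide": [0,0.055,0],"grip": 1},
    {"slide": [0,0.055,0],"grip": 1},
    {"slide": [0,0.055,0],"grip": 1},
    {"slide": [0,0.055,0],"grip": 1},
    {"slide": [0,0.055,0],"grip": 1},
    {"slide": [0,0.055,0],"grip": 1},
  ],
)

```text
schema error: expected keys rot, slide, grip
```

Emit:
arm_command(
  steps=[
    {"slide": [0.006,0.055,0],"rot": [0,0,0],"grip": 1},
    {"slide": [0,0.06,0],"rot": [0,0,0],"grip": 1},
    {"slide": [0,0.06,0],"rot": [0,0,0],"grip": 1},
    {"slide": [0,0.06,0],"rot": [0,0,0],"grip": 1},
    {"slide": [0,0.06,0],"rot": [0,0,0],"grip": 1},
    {"slide": [0,0.06,0],"rot": [0,0,0],"grip": 1},
    {"slide": [0,0.06,0],"rot": [0,0,0],"grip": 1},
    {"slide": [0,0.058,0],"rot": [0,0,0],"grip": 1},
  ],
)

```text
time: 2.8
ee_pos: [0.4712, 0.205, 0.223]
eef_rot: [0.999, 0.042, 0.001, 0.0]
ft_force: [1.0, -0.3, -0.3]
width: 0.087
grip_force: 0.0
```

Emit:
arm_command(
  steps=[
    {"slide": [0.001,0,-0.03],"rot": [0,0,0],"grip": 1},
    {"slide": [0.001,0,-0.03],"rot": [0,0,0],"grip": 1},
    {"slide": [0,0,-0.03],"rot": [0,0,0],"grip": 1},
    {"slide": [0,0,-0.03],"rot": [0,0,0],"grip": 1},
    {"slide": [0,0,-0.03],"rot": [0,0,0],"grip": 1},
    {"slide": [0,0,-0.025],"rot": [0,0,0],"grip": 1},
    {"slide": [0,0,-0.019],"rot": [0,0,0],"grip": 1},
    {"slide": [0,0,0],"rot": [0,0,0],"grip": 1},
  ],
)

```text
time: 3.8
ee_pos: [0.4727, 0.2029, 0.0277]
eef_rot: [0.999, 0.042, -0.001, 0.0]
ft_force: [-0.7, -0.3, 0.5]
width: 0.0869
grip_force: 0.0
```

Emit:
arm_command(
  steps=[
    {"slide": [0,0,0],"rot": [0,0,0],"grip": 0},
    {"slide": [0,0,0],"rot": [0,0,0],"grip": 0},
    {"slide": [0,0,0],"rot": [0,0,0],"grip": 0},
    {"slide": [0,0,0],"rot": [0,0,0],"grip": 0},
    {"slide": [0,0,0],"rot": [0,0,0],"grip": 0},
    {"slide": [0,0,0],"rot": [0,0,0],"grip": 0},
    {"slide": [0,0,0],"rot": [0,0,0],"grip": 0},
    {"slide": [0,0,0],"rot": [0,0,0],"grip": 0},
  ],
  newtons=50,
)

```text
time: 4.8
ee_pos: [0.4733, 0.2036, 0.0286]
eef_rot: [0.999, 0.042, 0.0, -0.0]
ft_force: [-0.2, 3.2, -1.5]
width: 0.015
grip_force: 1.3
```

Emit:
arm_command(
  steps=[
    {"slide": [0,0,0],"rot": [0,0,0],"grip": 0},
    {"slide": [0,0,0],"rot": [0,0,0],"grip": 0},
    {"slide": [0,0,0.01],"rot": [0,0,0],"grip": 0},
    {"slide": [0,0,0.02],"rot": [0,0,0],"grip": 0},
    {"slide": [0,0,0.03],"rot": [0,0,0],"grip": 0},
    {"slide": [0,0,0.03],"rot": [0,0,0],"grip": 0},
    {"slide": [0,0,0.03],"rot": [0,0,0],"grip": 0},
    {"slide": [0,0,0.02],"rot": [0,0,0],"grip": 0},
  ],
)

```text
time: 5.8
ee_pos: [0.4735, 0.2033, 0.1712]
eef_rot: [0.999, 0.042, 0.001, 0.0]
ft_force: [0.9, 0.1, -6.5]
width: 0.0138
grip_force: 50.0
```

Emit:
arm_command(
  steps=[
    {"slide": [0.005,-0.04,0],"rot": [0,0,0.7],"grip": 0},
    {"slide": [0.005,-0.06,0],"rot": [0,0,0.7],"grip": 0},
    {"slide": [0.005,-0.06,0],"rot": [0,0,0.7],"grip": 0},
    {"slide": [0.005,-0.06,0],"rot": [0,0,0.7],"grip": 0},
    {"slide": [0.005,-0.06,0],"rot": [0,0,0.7],"grip": 0},
    {"slide": [0.006,-0.06,0],"rot": [0,0,0.8],"grip": 0},
    {"slide": [0.006,-0.06,0],"rot": [0,0,0.8],"grip": 0},
    {"slide": [0.005,-0.044,0],"rot": [0,0,0.7],"grip": 0},
  ],
)

```text
time: 6.8
ee_pos: [0.5147, -0.2439, 0.1698]
eef_rot: [0.996, 0.092, 0.0, 0.0]
ft_force: [0.7, 0.5, -6.3]
width: 0.0131
grip_force: 50.0
```

Emit:
arm_command(
  steps=[
    {"slide": [0,0,-0.01],"rot": [0,0,0],"grip": 0},
    {"slide": [0,0,-0.02],"rot": [0,0,0],"grip": 0},
    {"slide": [0,0,-0.02],"rot": [0,0,0],"grip": 0},
    {"slide": [0,0,-0.015],"rot": [0,0,0],"grip": 0},
    {"slide": [0,0,-0.01],"rot": [0,0,0],"grip": 0},
    {"slide": [0,0,0],"rot": [0,0,0],"grip": 0},
    {"slide": [0,0,0],"rot": [0,0,0],"grip": 0},
    {"slide": [0,0,0],"rot": [0,0,0],"grip": 0},
  ],
)

```text
time: 7.8
ee_pos: [0.5158, -0.241, 0.0943]
eef_rot: [0.996, 0.093, 0.0, 0.0]
ft_force: [-1.0, 0.3, -5.9]
width: 0.0137
grip_force: 50.0
```

```bash
python3 - <<'E'
from h import *
s=sensors.read_state();print(s['ee_pos'],s['eef_rot'],s['ft_force'],s['torque'])
t=snap('top','t1.png')['pixels'][:,:,::-1];s=snap('side','s1.png')['pixels'][:,:,::-1]
def up(a,f):return cv2.resize(a,None,fx=f,fy=f,interpolation=cv2.INTER_CUBIC)
c=np.zeros((600,800,3),np.uint8)
b=up(t[195:290,300:420],4);c[:380,:480]=b
b=up(s[150:250,290:390],4);c[200:600,400:800]=b
cv2.imwrite('pics/c3.png',c)
E
```

```text
[ 0.51575943 -0.24096396  0.09426866] [9.95704192e-01 9.25895196e-02 4.76349110e-04 3.40549802e-04] [-0.95909822  0.34342901 -5.93122172] [ 0.00124022 -0.05542405  0.0254443 ]
```

View pics/c3.png

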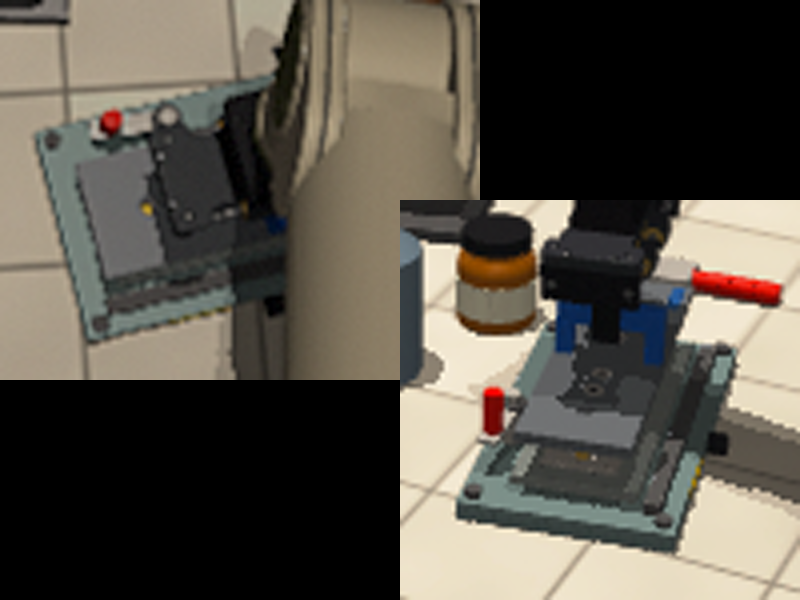

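```bash
python3 - <<'E'
from h import *
np.set_printoptions(precision=4,suppress=True)
p=snap('top');q=snap('side')
t=p['pixels'][:,:,::-1]; 
A=lambda x,y:((x+.5)/4+300-.5,(y+.5)/4+195-.5)
S=lambda x,y:((x-400+.5)/4+290-.5,(y-200+.5)/4+150-.5)
a=at(p,A(77,163),.0763);b=at(p,A(105,280),.0763);print(a,b,np.linalg.norm(a-b),(a+b)/2)
a=at(q,S(513,432),.0763);b=at(q,S(633,451),.0763);print(a,b,np.linalg.norm(a-b),(a+b)/2)
u=np.array([np.cos(np.radians(100.6)),np.sin(np.radians(100.6))])
print('expected end mid',np.array([.5158,-.241])+.135*u, 'hole',np.array([.5158,-.241])+.088*u)
print('brass pt',at(p,A(146,210),.05))
cv2.imwrite('pics/c4.png',cv2.resize(np.hstack([t[215:275,312:362],q['pixels'][195:255,310:360,::-1]]),None,fx=8,fy=8,interpolation=cv2.INTER_CUBIC))
E
```

```text
[ 0.5346 -0.1028  0.0763] [ 0.4453 -0.1172  0.0763] 0.09048880463236038 [ 0.49   -0.11    0.0763]
[ 0.5339 -0.0979  0.0763] [ 0.4433 -0.113   0.0763] 0.09185496552641098 [ 0.4886 -0.1054  0.0763]
expected end mid [ 0.491  -0.1083] hole [ 0.4996 -0.1545]
brass pt [ 0.499  -0.1551  0.05  ]
```

View pics/c4.png

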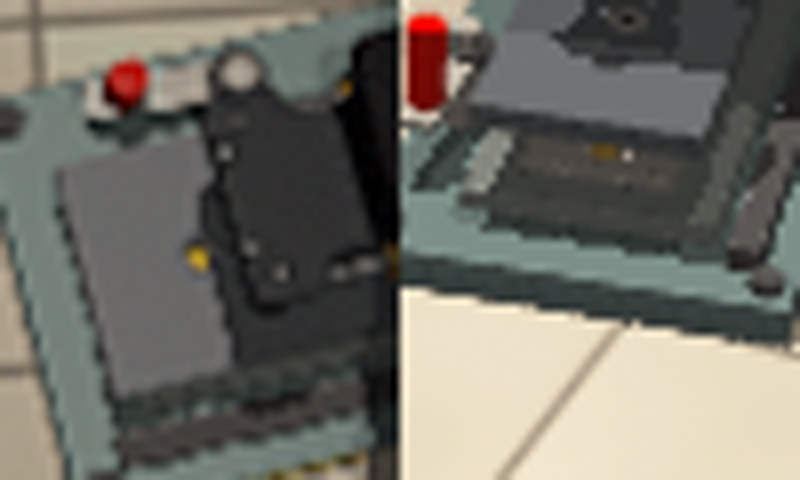

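Emit:
arm_command(
  steps=[
    {"slide": [0,0.001,-0.005],"rot": [0,0,0],"grip": 0},
    {"slide": [0,0,-0.005],"rot": [0,0,0],"grip": 0},
    {"slide": [0,0,-0.003],"rot": [0,0,0],"grip": 0},
    {"slide": [0,0,-0.002],"rot": [0,0,0],"grip": 0},
    {"slide": [0,0,-0.001],"rot": [0,0,0],"grip": 0},
    {"slide": [0,0,-0.001],"rot": [0,0,0],"grip": 0},
    {"slide": [0,0,0],"rot": [0,0,0],"grip": 0},
    {"slide": [0,0,0],"rot": [0,0,0],"grip": 0},
  ],
)

```text
time: 9.0
ee_pos: [0.5154, -0.2399, 0.0767]
eef_rot: [0.996, 0.093, 0.0, 0.0]
ft_force: [-1.1, 0.2, -5.7]
width: 0.0138
grip_force: 50.0
```

Emit:
arm_command(
  steps=[
    {"slide": [0,0,-0.001],"rot": [0,0,0],"grip": 0},
    {"slide": [0,0,0],"rot": [0,0,0],"grip": 0},
    {"slide": [0,0,-0.001],"rot": [0,0,0],"grip": 0},
    {"slide": [0,0,0],"rot": [0,0,0],"grip": 0},
    {"slide": [0,0,-0.0005],"rot": [0,0,0],"grip": 0},
    {"slide": [0,0,0],"rot": [0,0,0],"grip": 0},
    {"slide": [0,0,0],"rot": [0,0,0],"grip": 0},
    {"slide": [0,0,0],"rot": [0,0,0],"grip": 0},
  ],
)

```text
time: 10.0
ee_pos: [0.5154, -0.2398, 0.0741]
eef_rot: [0.996, 0.093, 0.0, 0.0]
ft_force: [0.0, 0.2, -6.6]
width: 0.0134
grip_force: 50.0
```

```bash
python3 - <<'E'
from h import *
s=sensors.read_state();print(s['ee_pos'],s['eef_rot'],s['ft_force'],s['torque'])
E
```

```text
[ 0.51535358 -0.23984476  0.07410313] [9.95705085e-01 9.25817438e-02 2.69315922e-05 6.67910210e-05] [ 0.03075681  0.20918111 -6.59086566] [ 0.02425757 -0.02120621 -0.01259216]
```

Emit:
arm_command(
  steps=[
    {"slide": [0,0,-0.001],"rot": [0,0,0],"grip": 0},
    {"slide": [0,0,-0.001],"rot": [0,0,0],"grip": 0},
    {"slide": [0,0,-0.001],"rot": [0,0,0],"grip": 0},
    {"slide": [0,0,-0.001],"rot": [0,0,0],"grip": 0},
    {"slide": [0,0,-0.001],"rot": [0,0,0],"grip": 0},
    {"slide": [0,0,0],"rot": [0,0,0],"grip": 0},
    {"slide": [0,0,0],"rot": [0,0,0],"grip": 0},
    {"slide": [0,0,0],"rot": [0,0,0],"grip": 0},
  ],
)

```text
time: 11.0
ee_pos: [0.5154, -0.2398, 0.0691]
eef_rot: [0.996, 0.093, 0.0, 0.0]
ft_force: [-0.6, 0.2, -6.2]
width: 0.0132
grip_force: 50.0
```

Emit:
arm_command(
  steps=[
    {"slide": [0,0,-0.001],"rot": [0,0,0],"grip": 0},
    {"slide": [0,0,-0.001],"rot": [0,0,0],"grip": 0},
    {"slide": [0,0,-0.001],"rot": [0,0,0],"grip": 0},
    {"slide": [0,0,-0.001],"rot": [0,0,0],"grip": 0},
    {"slide": [0,0,-0.001],"rot": [0,0,0],"grip": 0},
    {"slide": [0,0,0],"rot": [0,0,0],"grip": 0},
    {"slide": [0,0,0],"rot": [0,0,0],"grip": 0},
    {"slide": [0,0,0],"rot": [0,0,0],"grip": 0},
  ],
)

```text
time: 12.0
ee_pos: [0.5154, -0.2398, 0.0641]
eef_rot: [0.996, 0.093, 0.0, 0.0]
ft_force: [-1.0, -0.6, -6.0]
width: 0.0135
grip_force: 50.0
```

Emit:
arm_command(
  steps=[
    {"slide": [0,0,-0.0005],"rot": [0,0,0],"grip": 0},
    {"slide": [0,0,-0.0005],"rot": [0,0,0],"grip": 0},
    {"slide": [0,0,0],"rot": [0,0,0],"grip": 0},
    {"slide": [0,0,-0.0005],"rot": [0,0,0],"grip": 0},
    {"slide": [0,0,0],"rot": [0,0,0],"grip": 0},
    {"slide": [0,0,0],"rot": [0,0,0],"grip": 0},
    {"slide": [0,0,0],"rot": [0,0,0],"grip": 0},
    {"slide": [0,0,0],"rot": [0,0,0],"grip": 0},
  ],
)

```text
time: 13.0
ee_pos: [0.5154, -0.2398, 0.0626]
eef_rot: [0.996, 0.093, 0.0, 0.0]
ft_force: [0.1, 0.1, -5.8]
width: 0.0133
grip_force: 50.0
```

Emit:
arm_command(
  steps=[
    {"slide": [0,0,-0.0005],"rot": [0,0,0],"grip": 0},
    {"slide": [0,0,0],"rot": [0,0,0],"grip": 0},
    {"slide": [0,0,-0.0005],"rot": [0,0,0],"grip": 0},
    {"slide": [0,0,0],"rot": [0,0,0],"grip": 0},
    {"slide": [0,0,0],"rot": [0,0,0],"grip": 0},
    {"slide": [0,0,0],"rot": [0,0,0],"grip": 0},
    {"slide": [0,0,0],"rot": [0,0,0],"grip": 0},
    {"slide": [0,0,0],"rot": [0,0,0],"grip": 0},
  ],
)

```text
time: 14.0
ee_pos: [0.5154, -0.2399, 0.0625]
eef_rot: [0.996, 0.093, 0.0, 0.0]
ft_force: [-7.0, 2.2, 9.5]
width: 0.0133
grip_force: 50.0
```

Emit:
arm_command(
  steps=[
    {"slide": [0,0,0.0005],"rot": [0,0,0],"grip": 0},
    {"slide": [0,0,0],"rot": [0,0,0],"grip": 0},
    {"slide": [0,0,0],"rot": [0,0,0],"grip": 0},
    {"slide": [0,0,0],"rot": [0,0,0],"grip": 0.5},
    {"slide": [0,0,0],"rot": [0,0,0],"grip": 1},
    {"slide": [0,0,0],"rot": [0,0,0],"grip": 1},
    {"slide": [0,0,0],"rot": [0,0,0],"grip": 1},
    {"slide": [0,0,0],"rot": [0,0,0],"grip": 1},
  ],
  newtons=20,
)

```text
time: 15.0
ee_pos: [0.5154, -0.2398, 0.062]
eef_rot: [0.996, 0.093, 0.0, 0.0]
ft_force: [0.5, -0.5, 0.1]
width: 0.0555
grip_force: 0.0
```

Emit:
arm_command(
  steps=[
    {"slide": [0,0,0],"rot": [0,0,0],"grip": 1},
    {"slide": [0,0,0],"rot": [0,0,0],"grip": 1},
    {"slide": [0,0,0.005],"rot": [0,0,0],"grip": 1},
    {"slide": [0,0,0.02],"rot": [0,0,0],"grip": 1},
    {"slide": [0,0,0.03],"rot": [0,0,0],"grip": 1},
    {"slide": [0,0,0.04],"rot": [0,0,0],"grip": 1},
    {"slide": [0,0,0.04],"rot": [0,0,0],"grip": 1},
    {"slide": [0,0,0.03],"rot": [0,0,0],"grip": 0},
  ],
)

```text
time: 16.0
ee_pos: [0.5158, -0.2398, 0.2307]
eef_rot: [0.996, 0.093, 0.001, 0.001]
ft_force: [0.8, -0.4, -0.7]
width: 0.0827
grip_force: 0.0
```

Emit:
arm_command(
  steps=[
    {"slide": [0.01,0.02,0],"rot": [0,0,0],"grip": 0.45},
    {"slide": [0.01,0.02,0],"rot": [0,0,0],"grip": 0.45},
    {"slide": [0.01,0.02,0],"rot": [0,0,0],"grip": 0.45},
    {"slide": [0.01,0.025,0],"rot": [0,0,0],"grip": 0.45},
    {"slide": [0.01,0.025,0],"rot": [0,0,0],"grip": 0.45},
    {"slide": [0,0,-0.03],"rot": [0,0,0],"grip": 0.45},
    {"slide": [0,0,-0.04],"rot": [0,0,0],"grip": 0.45},
    {"slide": [0,0,-0.03],"rot": [0,0,0],"grip": 0.45},
  ],
)

```text
time: 17.0
ee_pos: [0.5653, -0.1298, 0.1272]
eef_rot: [0.996, 0.093, 0.0, 0.0]
ft_force: [-0.4, -0.6, -0.9]
width: 0.0391
grip_force: 0.0
```

```bash
python3 - <<'E'
from h import *
s=sensors.read_state();print(s['ee_pos'],s['width'],s['ft_force'])
t=snap('top')['pixels'][:,:,::-1];s=snap('side')['pixels'][:,:,::-1]
def up(a,f):return cv2.resize(a,None,fx=f,fy=f,interpolation=cv2.INTER_CUBIC)
cv2.imwrite('pics/c5.png',np.hstack([up(t[195:295,300:400],4),up(s[155:255,290:390],4)]))
E
```

```text
[ 0.56528696 -0.12979563  0.12716129] 0.039147481197824234 [-0.43673273 -0.58429899 -0.85618411]
```

View pics/c5.png

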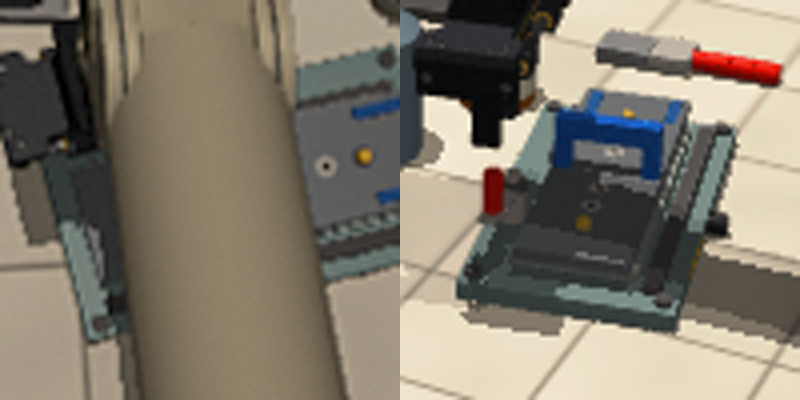

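The template is seated: both brass pins poke through the plate (side view, about (583,223) and (628,112)). The fingers at (485,130) are above the red knob at (493,190).

Emit:
arm_command(
  steps=[
    {"slide": [0,0,-0.02],"rot": [0,0,0],"grip": 0.45},
    {"slide": [0,0,-0.02],"rot": [0,0,0],"grip": 0.45},
    {"slide": [0,0,-0.015],"rot": [0,0,0],"grip": 0.45},
    {"slide": [0,0,-0.012],"rot": [0,0,0],"grip": 0.45},
    {"slide": [0,0,0],"rot": [0,0,0],"grip": 0.45},
    {"slide": [0,0,0],"rot": [0,0,0],"grip": 0},
    {"slide": [0,0,0],"rot": [0,0,0],"grip": 0},
    {"slide": [0,0,0],"rot": [0,0,0],"grip": 0},
  ],
  newtons=15,
)

```text
time: 18.1
ee_pos: [0.5656, -0.1299, 0.0605]
eef_rot: [0.996, 0.093, 0.0, 0.0]
ft_force: [0.7, 1.1, -0.1]
width: 0.017
grip_force: 0.0
```

Emit:
arm_command(
  steps=[
    {"slide": [0,0,0],"rot": [0,0,0],"grip": 0},
    {"slide": [0,0,0],"rot": [0,0,0],"grip": 0},
    {"slide": [0,0,0],"rot": [0,0,0],"grip": 0},
    {"slide": [0,0,0],"rot": [0,0,0],"grip": 0},
    {"slide": [0,0,0],"rot": [0,0,0],"grip": 0},
    {"slide": [0,0,0],"rot": [0,0,0],"grip": 0},
    {"slide": [0,0,0],"rot": [0,0,0],"grip": 0},
    {"slide": [0,0,0],"rot": [0,0,0],"grip": 0},
  ],
)

```text
time: 19.1
ee_pos: [0.5656, -0.1299, 0.0604]
eef_rot: [0.996, 0.093, 0.0, 0.0]
ft_force: [-1.2, -0.3, 4.3]
width: 0.0156
grip_force: 15.0
```

Emit:
arm_command(
  steps=[
    {"slide": [-0.0048,-0.0005,0],"rot": [0,0,0],"grip": 0},
    {"slide": [-0.0047,-0.0011,0],"rot": [0,0,0],"grip": 0},
    {"slide": [-0.0046,-0.0015,0],"rot": [0,0,0],"grip": 0},
    {"slide": [-0.0044,-0.002,0],"rot": [0,0,0],"grip": 0},
    {"slide": [-0.0041,-0.0024,0],"rot": [0,0,0],"grip": 0},
    {"slide": [-0.0039,-0.0029,0],"rot": [0,0,0],"grip": 0},
    {"slide": [-0.0036,-0.0032,0],"rot": [0,0,0],"grip": 0},
    {"slide": [-0.0031,-0.0036,0],"rot": [0,0,0],"grip": 0},
  ],
)

```text
time: 20.1
ee_pos: [0.5324, -0.1438, 0.0603]
eef_rot: [0.996, 0.094, 0.0, -0.002]
ft_force: [-3.0, 10.6, 7.7]
width: 0.015
grip_force: 15.0
```

Emit:
arm_command(
  steps=[
    {"slide": [-0.0029,-0.0039,0],"rot": [0,0,0],"grip": 0},
    {"slide": [-0.0023,-0.0042,0],"rot": [0,0,0],"grip": 0},
    {"slide": [-0.002,-0.0044,0],"rot": [0,0,0],"grip": 0},
    {"slide": [-0.0014,-0.0046,0],"rot": [0,0,0],"grip": 0},
    {"slide": [-0.001,-0.0047,0],"rot": [0,0,0],"grip": 0},
    {"slide": [-0.0005,-0.0048,0],"rot": [0,0,0],"grip": 0},
    {"slide": [0,-0.0048,0],"rot": [0,0,0],"grip": 0},
    {"slide": [0.0003,-0.0037,0],"rot": [0,0,0],"grip": 0},
  ],
)

```text
time: 21.1
ee_pos: [0.52, -0.1799, 0.0591]
eef_rot: [0.996, 0.093, -0.002, -0.002]
ft_force: [-8.0, 6.2, 6.4]
width: 0.0154
grip_force: 15.0
```

Emit:
arm_command(
  steps=[
    {"slide": [0,0,0],"rot": [0,0,0],"grip": 0},
    {"slide": [0,0,0],"rot": [0,0,0],"grip": 0},
    {"slide": [0,0,0],"rot": [0,0,0],"grip": 0},
    {"slide": [0,0,0],"rot": [0,0,0],"grip": 0},
    {"slide": [0,0,0],"rot": [0,0,0],"grip": 0},
    {"slide": [0,0,0],"rot": [0,0,0],"grip": 0},
    {"slide": [0,0,0],"rot": [0,0,0],"grip": 0},
    {"slide": [0,0,0],"rot": [0,0,0],"grip": 0},
  ],
)

```text
time: 22.1
ee_pos: [0.5202, -0.1806, 0.0591]
eef_rot: [0.996, 0.093, -0.002, -0.001]
ft_force: [-7.4, 4.1, 6.4]
width: 0.0156
grip_force: 15.0
```

Emit:
arm_command(
  steps=[
    {"slide": [0.001,-0.002,0],"rot": [0,0,0],"grip": 0},
    {"slide": [0.001,-0.002,0],"rot": [0,0,0],"grip": 0},
    {"slide": [0,0,0],"rot": [0,0,0],"grip": 0},
    {"slide": [0,0,0],"rot": [0,0,0],"grip": 0},
    {"slide": [0,0,0],"rot": [0,0,0],"grip": 0.45},
    {"slide": [0,0,0],"rot": [0,0,0],"grip": 0.45},
    {"slide": [0,0,0],"rot": [0,0,0],"grip": 0.45},
    {"slide": [0,0,0],"rot": [0,0,0],"grip": 0.45},
  ],
)

```text
time: 23.1
ee_pos: [0.5244, -0.1861, 0.06]
eef_rot: [0.996, 0.093, 0.0, 0.0]
ft_force: [0.6, 0.4, 0.4]
width: 0.0383
grip_force: 0.0
```

Emit:
arm_command(
  steps=[
    {"slide": [0,0,0.01],"rot": [0,0,0],"grip": 0.45},
    {"slide": [0,0,0.02],"rot": [0,0,0],"grip": 0.45},
    {"slide": [0,0,0.03],"rot": [0,0,0],"grip": 0.45},
    {"slide": [0,0,0.04],"rot": [0,0,0],"grip": 0.45},
    {"slide": [0,0,0.04],"rot": [0,0,0],"grip": 0.45},
    {"slide": [0,0,0.03],"rot": [0,0,0],"grip": 0.45},
    {"slide": [0,0.05,0],"rot": [0,0,0],"grip": 0.45},
    {"slide": [0,0.06,0],"rot": [0,0,0],"grip": 0.45},
  ],
)

```text
time: 24.1
ee_pos: [0.5246, -0.0756, 0.2321]
eef_rot: [0.996, 0.091, 0.001, 0.001]
ft_force: [0.7, 1.3, -0.3]
width: 0.0392
grip_force: 0.0
```

Emit:
arm_command(
  steps=[
    {"slide": [0,0.06,0],"rot": [0,0,0],"grip": 0.45},
    {"slide": [0,0.06,0],"rot": [0,0,0],"grip": 0.45},
    {"slide": [0,0.06,0],"rot": [0,0,0],"grip": 0.45},
    {"slide": [0,0.06,0],"rot": [0,0,0],"grip": 0.45},
    {"slide": [0,0.04,0],"rot": [0,0,0],"grip": 0.45},
    {"slide": [0,0,0],"rot": [0,0,0],"grip": 0.45},
    {"slide": [0,0,0],"rot": [0,0,0],"grip": 0.45},
    {"slide": [0,0,0],"rot": [0,0,0],"grip": 0.45},
  ],
)

```text
time: 25.1
ee_pos: [0.5248, 0.2023, 0.2305]
eef_rot: [0.996, 0.091, 0.0, 0.0]
ft_force: [-0.4, -0.7, -0.9]
width: 0.0392
grip_force: 0.0
```

```bash
python3 - <<'E'
from h import *
p=snap('top');q=snap('side');t=p['pixels'][:,:,::-1];s=q['pixels'][:,:,::-1]
def up(a,f):return cv2.resize(a,None,fx=f,fy=f,interpolation=cv2.INTER_CUBIC)
cv2.imwrite('pics/c6.png',np.hstack([up(t[195:295,300:420],3.6),up(s[155:255,290:390],3.6)]))
for pp,n in((p,'t'),(q,'s')):
    h=cv2.cvtColor(pp['pixels'],cv2.COLOR_RGB2HSV);m=((h[...,0]<8)|(h[...,0]>172))&(h[...,1]>170)&(h[...,2]>80)
    k,l,st,c=cv2.connectedComponentsWithStats(m.astype(np.uint8))
    for i in range(1,k):
        if st[i,4]>5: print(n,st[i],c[i],at(pp,c[i],.08))
E
```

```text
t [445 229  11  25 136] [449.90441176 241.45588235] [ 0.49245035 -0.49505553  0.08      ]
t [344 235   5   5  18] [346.27777778 237.11111111] [ 0.52393639 -0.18465994  0.08      ]
s [363 168  22   8 116] [373.68965517 171.39655172] [ 0.46151104 -0.39004368  0.08      ]
s [330 192   5  12  57] [332.03508772 197.40350877] [ 0.51774384 -0.16721345  0.08      ]
```

View pics/c6.png

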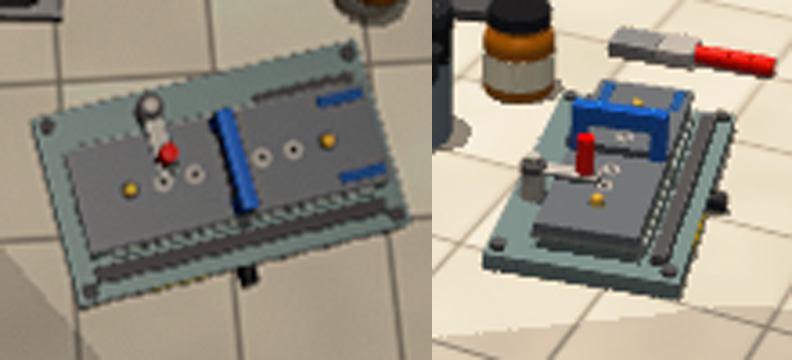

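The pictures show both pins through the plate (top crop (130,190) and (328,141)). The clamp lies across the plate with its knob at (169,153), which measures (0.524, -0.185) against the expected (0.524, -0.184) at the stop.

```bash
python3 -c "
from h import *
print(order.close_job())"
```

```text
the job is handed in; nothing more can be done
None
```

The template is seated on both pins, resting on the pads with the clamp swung to its stop. The arm is clear, and the job was handed in at about 25 s; no verdict came back.

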